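Blend bearing balls and rollers in the mixing bowl

TASK

Push the chute's gate fully open so that the three steel balls run into the bowl, then take the stirring rod from its holder cup and stir the balls and rollers together, tip close to the bowl's floor, in about two full, wide, anticlockwise turns (seen from above), so that the pieces are well moved about. Afterwards stand the rod upright in its holder cup again and slide the gate fully shut, with every ball and roller still in the bowl. Leave the sprocket, the bushing and the small white cup where they are.

Things in the scene. Friction and masses are not known exactly. Their poses are not given: they have to be found in the camera images.
- station: Mixing station fixed to the bench: plywood board 170 x 340 x 12 mm carrying a round steel bowl and, beside it, a narrow plywood ball chute. Origin: on the table under the bowl's axis; z up; +y points from the bowl towards the chute's high end; +x is the way the gate opens. Chute top at most 147 mm above the table.
- bowl_floor (a point): Centre of the bowl's flat inner floor, 17 mm above the table, axes as the station's. Bowl: inner radius 67 mm at the floor and 76 mm at the rim, wall 4 mm, rim 77 mm above the table.
- chute_mouth (a point): Middle of the chute floor's low end, 62 mm towards +y from the bowl's axis and 84 mm above the table, overhanging the bowl's rim. Chute: 24 mm wide inside, walls 22 mm high, climbing at 12 degrees towards the station's +y as far as 156 mm from here; the gate crosses it 36 mm from here.
- gate (a joint): Sliding gate across the chute, in m: 0 shut, 0.045 fully open (slid to the station's +x). About 1.5 N of friction; it stays where it is left.
- gate_tab (a point): Centre of the gate's upright black tab, 14 x 14 mm and 42 mm tall (from 120 to 162 mm above the table), standing over the chute; pushed or pinched to slide the gate. Moves with the gate along the station's x.
- holder: Dark steel holder cup fixed to the bench: outside diameter 42 mm, inside diameter 34 mm, flaring over its top 14 mm to a mouth 48 mm wide inside; 90 mm tall, inner floor 6 mm above the table, foot disc 80 mm wide and 5 mm thick. Origin: centre of its underside.
- holder_floor (a point): Centre of the holder cup's inner floor.
- rod: Wooden stirring rod, about 70 g, 230 mm long, standing in the holder cup. Lower 145 mm: round dowel, 18 mm diameter. Upper 90 mm (140 to 230 mm from the tip): darker square grip, 24 x 24 mm, sides along its x and y. Origin: centre of its lower end (the tip); z runs up to the grip.
- rod_tip (a point): Centre of the rod's lower end.
- rod_grip (a point): On the rod's axis, 200 mm above its tip: a good place to grip.
- ball0_center (a point): Centre of a steel ball, 20 mm diameter, 33 g; the three balls start in the chute behind the gate.
- ball1_center (a point): Centre of a steel ball, 20 mm diameter, 33 g; the three balls start in the chute behind the gate.
- ball2_center (a point): Centre of a steel ball, 20 mm diameter, 33 g; the three balls start in the chute behind the gate.
- roller0_center (a point): Centre of a white plastic roller, 22 mm diameter, 18 mm tall, 12 g; six lie in the bowl.
- roller1_center (a point): Centre of a white plastic roller, 22 mm diameter, 18 mm tall, 12 g; six lie in the bowl.
- roller2_center (a point): Centre of a white plastic roller, 22 mm diameter, 18 mm tall, 12 g; six lie in the bowl.
- roller3_center (a point): Centre of a white plastic roller, 22 mm diameter, 18 mm tall, 12 g; six lie in the bowl.
- roller4_center (a point): Centre of a white plastic roller, 22 mm diameter, 18 mm tall, 12 g; six lie in the bowl.
- roller5_center (a point): Centre of a white plastic roller, 22 mm diameter, 18 mm tall, 12 g; six lie in the bowl.
- sprocket: Bystander: dark steel chain sprocket, about 91 mm across, 28 mm tall with its hub; origin under its centre.
- bushing: Bystander: steel flanged bushing, 56 mm across, 40 mm tall; origin under its centre.
- cup: Bystander: small white plastic cup, 64 mm across, 60 mm tall; origin under its centre.

How it is judged:
On the way, in this order (a step that is already met when the one before it is completed fails the run):
1. gate pushed at least 30 mm open and all three balls in the bowl (value of joint gate above 0.03 m and horizontal distance between each of ball0_center, ball1_center, ball2_center and bowl_floor below 0.078 m and z of ball0_center in the frame of bowl_floor between -0.01 and 0.055 m and z of ball1_center in the frame of bowl_floor between -0.01 and 0.055 m and z of ball2_center in the frame of bowl_floor between -0.01 and 0.055 m), for 0.2 s.
2. rod tip, under 14 mm above the bowl floor, passes the +x side of the bowl, over 15 mm off centre (x of rod_tip in the frame of bowl_floor between 0.015 and 0.068 m and y of rod_tip in the frame of bowl_floor between -0.015 and 0.015 m and z of rod_tip in the frame of bowl_floor below 0.014 m).
3. rod tip, under 14 mm above the bowl floor, passes the +y (chute) side of the bowl, over 15 mm off centre (y of rod_tip in the frame of bowl_floor between 0.015 and 0.068 m and x of rod_tip in the frame of bowl_floor between -0.015 and 0.015 m and z of rod_tip in the frame of bowl_floor below 0.014 m).
4. rod tip, under 14 mm above the bowl floor, passes the -x side of the bowl, over 15 mm off centre (x of rod_tip in the frame of bowl_floor between -0.068 and -0.015 m and y of rod_tip in the frame of bowl_floor between -0.015 and 0.015 m and z of rod_tip in the frame of bowl_floor below 0.014 m).
5. rod tip, under 14 mm above the bowl floor, passes the -y side of the bowl, over 15 mm off centre (y of rod_tip in the frame of bowl_floor between -0.068 and -0.015 m and x of rod_tip in the frame of bowl_floor between -0.015 and 0.015 m and z of rod_tip in the frame of bowl_floor below 0.014 m).
6. rod tip, under 14 mm above the bowl floor, passes the +x side of the bowl, over 15 mm off centre, with four or more rollers over 15 mm from where they began (all of step 2 and distance of any of roller0_center, roller1_center, roller2_center from where it was at the start of the episode above 0.015 m and distance of any of roller0_center, roller1_center, roller3_center from where it was at the start of the episode above 0.015 m and distance of any of roller0_center, roller1_center, roller4_center from where it was at the start of the episode above 0.015 m and distance of any of roller0_center, roller1_center, roller5_center from where it was at the start of the episode above 0.015 m and distance of any of roller0_center, roller2_center, roller3_center from where it was at the start of the episode above 0.015 m and distance of any of roller0_center, roller2_center, roller4_center from where it was at the start of the episode above 0.015 m and distance of any of roller0_center, roller2_center, roller5_center from where it was at the start of the episode above 0.015 m and distance of any of roller0_center, roller3_center, roller4_center from where it was at the start of the episode above 0.015 m and distance of any of roller0_center, roller3_center, roller5_center from where it was at the start of the episode above 0.015 m and distance of any of roller0_center, roller4_center, roller5_center from where it was at the start of the episode above 0.015 m and distance of any of roller1_center, roller2_center, roller3_center from where it was at the start of the episode above 0.015 m and distance of any of roller1_center, roller2_center, roller4_center from where it was at the start of the episode above 0.015 m and distance of any of roller1_center, roller2_center, roller5_center from where it was at the start of the episode above 0.015 m and distance of any of roller1_center, roller3_center, roller4_center from where it was at the start of the episode above 0.015 m and distance of any of roller1_center, roller3_center, roller5_center from where it was at the start of the episode above 0.015 m and distance of any of roller1_center, roller4_center, roller5_center from where it was at the start of the episode above 0.015 m and distance of any of roller2_center, roller3_center, roller4_center from where it was at the start of the episode above 0.015 m and distance of any of roller2_center, roller3_center, roller5_center from where it was at the start of the episode above 0.015 m and distance of any of roller2_center, roller4_center, roller5_center from where it was at the start of the episode above 0.015 m and distance of any of roller3_center, roller4_center, roller5_center from where it was at the start of the episode above 0.015 m).
At the end, for the whole second after the job is handed in: All three balls and six rollers are in the bowl; the rod stands released and still in the holder cup, tip within 18 mm of the cup's axis and 12 mm of its inner floor, leaning less than 0.26 rad; the gate is within 5 mm of shut (horizontal distance between each of ball0_center, ball1_center, ball2_center, roller0_center, roller1_center, roller2_center, roller3_center, roller4_center, roller5_center and bowl_floor below 0.078 m and z of ball0_center in the frame of bowl_floor between -0.01 and 0.055 m and z of ball1_center in the frame of bowl_floor between -0.01 and 0.055 m and z of ball2_center in the frame of bowl_floor between -0.01 and 0.055 m and z of roller0_center in the frame of bowl_floor between -0.01 and 0.055 m and z of roller1_center in the frame of bowl_floor between -0.01 and 0.055 m and z of roller2_center in the frame of bowl_floor between -0.01 and 0.055 m and z of roller3_center in the frame of bowl_floor between -0.01 and 0.055 m and z of roller4_center in the frame of bowl_floor between -0.01 and 0.055 m and z of roller5_center in the frame of bowl_floor between -0.01 and 0.055 m and horizontal distance between rod_tip and holder_floor below 0.018 m and z of rod_tip in the frame of holder_floor below 0.012 m and angle between rod's own z axis and vertical below 0.26 rad and linear speed of rod below 0.03 m/s and value of joint gate below 0.005 m); the robot touches nothing.
It fails at once if the sprocket is moved more than 30 mm (distance of sprocket from where it was at the start of the episode above 0.03 m).
It fails at once if the bushing is moved more than 30 mm (distance of bushing from where it was at the start of the episode above 0.03 m).
It fails at once if the cup is moved more than 30 mm (distance of cup from where it was at the start of the episode above 0.03 m).
It also fails if it takes over 72 s, if anything falls off the work surface, if the arm or the gripper's body presses on something with over 40 N, if the wrist force passes 120 N, or if a joint passes its speed limit or range.

ROBOT

A 6-joint arm with a two-finger parallel gripper is mounted at the origin on the work surface. World frame = base frame: x ahead of the robot, y to its left, z up, the work surface at z = 0. Lengths are in m, angles in rad, forces in N, time in s.
With the tool pointing down it reaches from about 0.325 to 0.775 m from the base axis. Payload 5.5 kg.
Tool frame: the origin (TCP) lies between the finger pads; the fingertips stand 8 mm ahead of it and the grasp point (between the pads) lies 11 mm behind it (tcp_to_tips is the distance from the TCP to the fingertips, in m); z points along the fingers, y is the line along which they close (so a half turn about z gives the same grasp; the last joint's range is limited). The gripper opens to 88 mm and grips with 3 to 60 N. Pads are 20 mm wide; open, the fingers measure 115 mm over their backs; the gripper's body (75 mm by 178 mm) begins 61 mm behind the grasp point.
Start: joints at [-0.057, 0.091, 1.231, -0, 1.82, -0.057], TCP at [0.6, -0, 0.231] pointing down, gripper open.
Joint ranges: [-2.87, 2.87], [-0.86, 2.18], [0.17, 2.46], [-1.51, 4.65], [0.06, 2.69], [-2.65, 2.65]. Speed limits (rad/s): [2.57, 2.57, 3.01, 3.14, 3.14, 3.14].

INTERFACE

Orientations are given as a unit quaternion [w, x, y, z].
In Python, from bench import * gives the robot as it stands. Calls block until the motion is done:
- move_to(position, orientation): joint-space move of the TCP to a pose.
- move_l(position, speed=0.15, orientation=None): straight line of the TCP; orientation=None keeps the orientation; speed is the mean speed in m/s.
- movej(angles): joint-space move.
- gripper_open() and close(): open the fingers fully, or close them until they stop; the grip force is fixed at half the most.
- hold(seconds).
- inverse_kinematics(position, orientation): joint angles nearest the present ones, or None.
- state(): the state.
- get_image(name): name is "scene" or "side" or "wrist"; returns a dict with "frame" (480x640x3 uint8, blue, green, red), "depth" (480x640 float32, m along the optical axis (not along the pixel's ray), 0 where there is no reading), "camera_matrix" (3x3 intrinsics, pixels), "view" (4x4, takes a point from world to camera coordinates). Camera axes: x right, y up, looking along -z (the intrinsics and any distortion apply to the point x, -y, -z); pixel columns grow to the right and rows downward; lengths in m; the calibration is good to about 2 mm. A picture is of the moment at which its call begins.
A pose or a line that the arm cannot do raises IKError and nothing moves.
- job_done(): hands the job in; it is judged then, once.
The state is a dict: "time": time; "joint_pos": joint angles; "dq": joint speeds; "joint_torque": joint torques, N m; "ee_pos": TCP position; "ee_rot": TCP orientation; "ft_force": force on the tool from outside, world axes, zero at the start; "moment": the same for the moment, N m; "finger_gap": finger opening in m; "finger_force": force on a finger pad.
Only numpy, scipy, OpenCV 4.12 (cv2) and the standard library are available. Lean on these libraries where they do the work, as an engineer would, in place of code of your own. Each camera call takes 0.05 s, during which the arm holds its last target. There are 200 camera calls.

## Working session

There is one attempt and no reset: what is moved stays moved. The work goes in short steps, each a Python script; the robot and the scene stay as the last script left them, time stands still between calls to the robot, and variables do not carry over. Pictures are saved under pics/ and viewed, at most 10 in all, crops included, and the job is handed in when it is done.

```bash
mkdir -p pics; ls
cat > h.py <<'E'
from bench import *
import numpy as np, cv2
def cloud(im):
    d=im["depth"]; K=im["camera_matrix"]; V=np.linalg.inv(im["view"])
    v,u=np.mgrid[0:480,0:640]
    P=np.stack([(u-K[0,2])/K[0,0]*d,-(v-K[1,2])/K[1,1]*d,-d,np.ones_like(d)],-1)
    W=(P@V.T)[...,:3]; W[d<=0]=np.nan
    return W
E
python3 - <<'E'
from h import *
import pickle
for n in("scene","side","wrist"):
    im=get_image(n); cv2.imwrite(f"pics/{n}0.png",im["frame"]); pickle.dump(im,open(f"{n}0.pkl","wb"))
    print(n,np.linalg.inv(im["view"])[:3].round(3).tolist(),np.isfinite(cloud(im)[...,0]).mean())
    print(im.keys())
E
```

```text
pics
scene [[-0.281, -0.559, 0.78, 1.217], [0.96, -0.179, 0.217, 0.142], [0.018, 0.81, 0.586, 0.623]] 0.9961100260416667
dict_keys(['frame', 'depth', 'camera_matrix', 'view'])
side [[-0.971, 0.167, -0.172, 0.416], [-0.24, -0.642, 0.728, 0.676], [0.011, 0.748, 0.663, 0.768]] 0.996220703125
dict_keys(['frame', 'depth', 'camera_matrix', 'view'])
wrist [[1.0, -0.001, 0.001, 0.6], [0.0, 0.964, 0.265, 0.073], [-0.001, -0.265, 0.964, 0.383]] 0.996005859375
dict_keys(['frame', 'depth', 'camera_matrix', 'view'])
```

View pics/scene0.png

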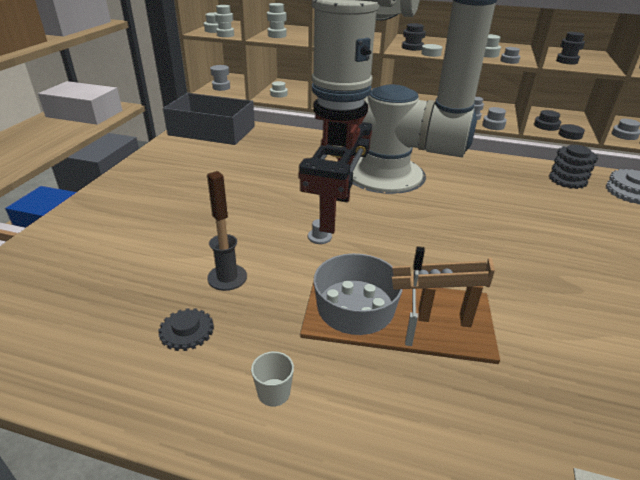

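View pics/side0.png

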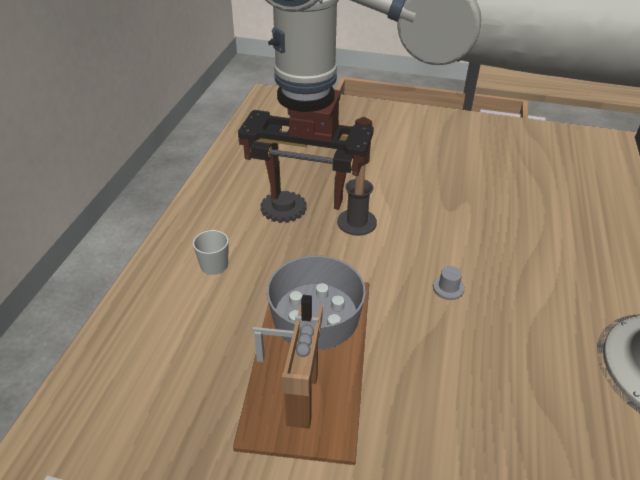

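The scene view shows the bowl at (357,292), chute to its right with the tab at (419,258), the holder and rod at (225,250), sprocket (187,327), cup (273,378) and bushing (320,232). In the side view the bowl is at (316,300), tab (307,308) and holder (358,205).

```bash
cat > m.py <<'E'
from h import *
import pickle
from scipy.optimize import least_squares
def circ(p,r=None):
    f=lambda q:np.hypot(p[:,0]-q[0],p[:,1]-q[1])-q[2]
    s=least_squares(f,[*p[:,:2].mean(0),.05],loss="soft_l1",f_scale=.002); return s.x.round(4),len(p),round(np.sqrt((s.fun**2).mean()),4)
boxes={"scene":dict(bowl=(310,250,405,335),tab=(408,240,432,272),hold=(200,230,252,292),grip=(200,168,235,222),station=(295,240,505,360)),
"side":dict(bowl=(262,255,368,345),tab=(298,290,316,322),hold=(332,175,382,236),grip=(350,160,372,185),station=(235,260,375,455))}
for n in("scene","side"):
    im=pickle.load(open(n+"0.pkl","rb")); W=cloud(im); F=im["frame"].astype(int)
    hsv=cv2.cvtColor(im["frame"],cv2.COLOR_BGR2HSV).astype(int)
    B={}
    for k,(a,b,c,d) in boxes[n].items():
        B[k]=(W[b:d,a:c].reshape(-1,3),hsv[b:d,a:c].reshape(-1,3))
    p,h=B["bowl"]; m=(abs(p[:,2]-.0765)<.0035)&(h[:,1]<70); print(n,"rim",circ(p[m]))
    p,h=B["hold"]; m=(abs(p[:,2]-.089)<.003)&(h[:,2]<90); print("mouth",circ(p[m]))
    m=(abs(p[:,2]-.005)<.0025)&(h[:,2]<90); print("foot",circ(p[m]))
    p,h=B["tab"]; m=(p[:,2]>.125)&(p[:,2]<.167)&(h[:,2]<60); q=p[m]; print("tab",len(q),q.min(0).round(4),q.max(0).round(4),q.mean(0).round(4))
    p,h=B["grip"]; 
    for lo in np.arange(.1,.25,.02):
        q=p[(p[:,2]>lo)&(p[:,2]<lo+.02)&(h[:,1]>60)]
        if len(q)>3: print(" rod",round(lo,2),len(q),np.median(q,0).round(4),q.min(0).round(3),q.max(0).round(3))
    p,h=B["station"]; q=p[(abs(p[:,2]-.012)<.003)&(h[:,1]>80)]
    if len(q): print("board",len(q),cv2.minAreaRect(q[:,:2].astype(np.float32)))
    print("yaw tab", )
E
python3 m.py
```

```text
scene rim (array([0.5753, 0.0418, 0.0773]), 674, np.float64(0.0014))
mouth (array([ 0.5579, -0.2272,  0.0239]), 123, np.float64(0.0041))
foot (array([ 0.5589, -0.2273,  0.0318]), 311, np.float64(0.0058))
tab 172 [0.5603 0.1333 0.1252] [0.5728 0.1465 0.1648] [0.5693 0.1397 0.1471]
 rod 0.14 89 [ 0.5644 -0.2223  0.1535] [ 0.553 -0.241  0.141] [ 0.573 -0.213  0.16 ]
 rod 0.16 150 [ 0.5651 -0.2217  0.1698] [ 0.554 -0.242  0.16 ] [ 0.573 -0.213  0.18 ]
 rod 0.18 153 [ 0.5657 -0.222   0.1902] [ 0.553 -0.241  0.18 ] [ 0.572 -0.213  0.2  ]
 rod 0.2 160 [ 0.5658 -0.2216  0.2097] [ 0.553 -0.242  0.2  ] [ 0.574 -0.213  0.22 ]
 rod 0.22 220 [ 0.5637 -0.2237  0.2329] [ 0.545 -0.242  0.22 ] [ 0.573 -0.213  0.239]
board 5958 ((0.56495600938797, 0.12085746228694916), (0.17292648553848267, 0.3400316834449768), 7.161095142364502)
yaw tab
side rim (array([0.5741, 0.0446, 0.0776]), 789, np.float64(0.0094))
mouth (array([ 0.5571, -0.2256,  0.0245]), 116, np.float64(0.0027))
foot (array([ 0.5574, -0.2274,  0.0322]), 431, np.float64(0.006))
tab 224 [0.5561 0.1355 0.125 ] [0.5691 0.1496 0.1636] [0.5619 0.145  0.1477]
 rod 0.1 76 [ 0.5564 -0.2208  0.1099] [ 0.549 -0.23   0.1  ] [ 0.566 -0.216  0.12 ]
 rod 0.12 51 [ 0.5528 -0.22    0.1286] [ 0.549 -0.229  0.12 ] [ 0.561 -0.216  0.14 ]
 rod 0.14 34 [ 0.5494 -0.2207  0.1517] [ 0.543 -0.226  0.141] [ 0.554 -0.213  0.16 ]
board 10565 ((0.5641849637031555, 0.12200672179460526), (0.16996990144252777, 0.3432195484638214), 7.268435478210449)
yaw tab
```

View pics/wrist0.png

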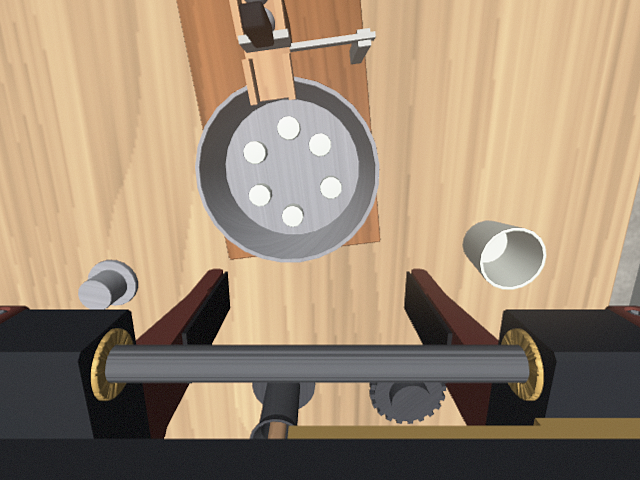

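The wrist view shows the six rollers in a ring about the bowl centre (290,172), and the tab at (258,22). The fits agree with the sizes given: rim radius 77, board 170x340 with yaw of about 7.2°, tab 99 mm from the bowl axis. Next I pinch the tab and open the gate.

```bash
cat >> h.py <<'E'
YAW=np.radians(7.2); BOWL=np.array([.575,.0430])
ex=np.array([np.cos(YAW),np.sin(YAW)]); ey=np.array([-ex[1],ex[0]])
from scipy.spatial.transform import Rotation as Rn
def quat(a):   # tool down, fingers closing along direction a; branch nearest start pose
    y=np.array([np.cos(a),np.sin(a),0]); z=np.array([0,0,-1.])
    q=Rn.from_matrix(np.c_[np.cross(y,z),y,z]).as_quat(); return [q[3],q[0],q[1],q[2]]
def st(t=""):
    s=state(); print(t,round(s["time"],2),np.round(s["ee_pos"],4),"gap",round(s["finger_gap"],4),"F",np.round(s["ft_force"],1)); return s
E
python3 - <<'E'
from h import *
import pickle
im=pickle.load(open("scene0.pkl","rb")); W=cloud(im)[160:225,195:240].reshape(-1,3)
q=W[W[:,2]>.2335]; r=cv2.minAreaRect(q[:,:2].astype(np.float32)); print("top",len(q),r,q.mean(0))
print(state()["ee_rot"],[np.round(quat(a),3) for a in (0,np.pi)])
s=state()["ee_rot"]; y=Rn.from_quat([s[1],s[2],s[3],s[0]]).as_matrix()[:,1]; a=YAW+(np.pi if y[0]<0 else 0)
T=np.array([.5640,.1405]); 
move_to([*T,.20],quat(a)); move_l([*T,.140],.1); st()
close(); hold(.2); s=st("closed"); p=np.array(s["ee_pos"])
t=p.copy(); t[:2]+=.0445*ex; move_l(list(t),.06); st("open")
hold(1.0)
for n in("scene","side"):
    im=get_image(n); pickle.dump(im,open(n+"1.pkl","wb")); cv2.imwrite(f"pics/{n}1.png",im["frame"])
a=cv2.imread("pics/scene1.png")[200:380,280:520]; b=cv2.imread("pics/side1.png")[220:400,220:400]
cv2.imwrite("pics/c1.png",np.hstack([cv2.resize(a,None,fx=1.9,fy=1.9),cv2.resize(b,None,fx=1.9,fy=1.9)]))
E
```

```text
top 106 ((0.5580158233642578, -0.2267809957265854), (0.02342323213815689, 0.024462053552269936), 46.77547836303711) [ 0.56029164 -0.22653569  0.23680375]
[-5.46338421e-04  7.07103966e-01  7.07109201e-01 -5.10387587e-04] [array([0.   , 0.707, 0.707, 0.   ]), array([ 0.   , -0.707,  0.707,  0.   ])]
 1.54 [0.5643 0.1403 0.1406] gap 0.0876 F [ 0.5 -1.2  0.4]
closed 2.87 [0.5639 0.1405 0.14  ] gap 0.0139 F [-1.7  0.7  0.4]
open 3.76 [0.6063 0.1459 0.14  ] gap 0.0138 F [-12.6  -2.1   5.2]
```

View pics/c1.png

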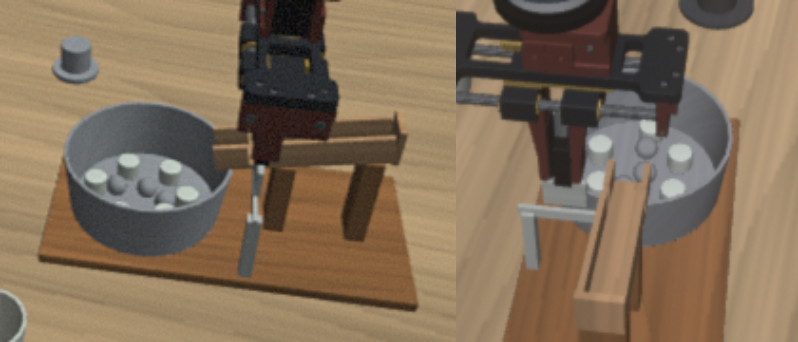

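The crop shows the gate open, the chute empty and all three balls in the bowl, at about (118,185), (148,186) and (167,197). Next I release the tab and check the grip's yaw with the wrist camera.

Run:
```python
from h import *
import pickle
gripper_open(); p=np.array(state()["ee_pos"]); move_l([p[0],p[1],.33],.25)
move_to([.56,-.325,.36],quat(0)); hold(.2)
im=get_image("wrist"); pickle.dump(im,open("wrist2.pkl","wb")); W=cloud(im); st()
m=(W[...,2]>.23)&(W[...,2]<.245)&(np.hypot(W[...,0]-.558,W[...,1]+.227)<.03)
q=W[m]; print(len(q),cv2.minAreaRect(q[:,:2].astype(np.float32)),q.mean(0))
m=(abs(W[...,2]-.089)<.003)&(np.hypot(W[...,0]-.558,W[...,1]+.227)<.035);q=W[m]
print(cv2.minEnclosingCircle(q[:,:2].astype(np.float32)))
m=(abs(W[...,2]-.005)<.003)&(np.hypot(W[...,0]-.558,W[...,1]+.227)<.042);q=W[m]
print(cv2.minEnclosingCircle(q[:,:2].astype(np.float32)))
cv2.imwrite("pics/w2.png",im["frame"])
```

```text
8.96 [ 0.5604 -0.3242  0.3601] gap 0.0879 F [ 0.6  0.2 -0. ]
1036 ((0.5568123459815979, -0.2277061939239502), (0.023937804624438286, 0.024081137031316757), 53.727787017822266) [ 0.55688967 -0.22787082  0.23509875]
((0.556934118270874, -0.22763241827487946), 0.027486072853207588)
((0.5557315349578857, -0.2269984632730484), 0.04108795151114464)
```

View pics/w2.png

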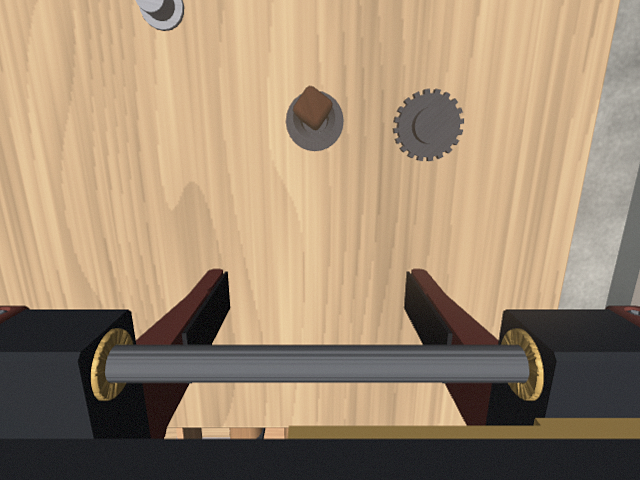

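The wrist view shows the square grip at (313,107) standing upright in the cup at (315,120), and the sprocket at (430,125). The grip's yaw is 53.7° (mod 90), so I grasp with the fingers closing at -36.3°.

Run:
```python
from h import *
import pickle
R=np.array([.5568,-.2276]); Q=quat(np.radians(-36.3))
print(np.round(inverse_kinematics([*R,.30],Q),2))
move_to([*R,.30],Q); st(); move_l([*R,.195],.12); st(); close(); hold(.2); s=st("grip")
move_l([*R,.33],.15); hold(.2); st("lifted")
for n in("scene","side"):
    im=get_image(n); pickle.dump(im,open(n+"3.pkl","wb")); W=cloud(im).reshape(-1,3)
    W=W[np.hypot(W[:,0]-R[0],W[:,1]-R[1])<.04]
    for lo in np.arange(.13,.30,.02):
        q=W[(W[:,2]>lo)&(W[:,2]<lo+.02)]
        if len(q)>5: print(n,round(lo,2),len(q),((np.percentile(q,3,0)+np.percentile(q,97,0))/2).round(4),np.ptp(q,0).round(3))
    print("lowest",np.sort(W[W[:,2]>.1,2])[:5].round(4))
    cv2.imwrite(f"pics/{n}3.png",im["frame"])
```

```text
[-0.44  0.12  1.07 -0.    1.95  0.19]
 9.72 [ 0.5569 -0.2277  0.3005] gap 0.0882 F [-0.2 -0.2  0.2]
 10.74 [ 0.5572 -0.2279  0.1962] gap 0.0877 F [-0.1 -0.2  1.3]
grip 11.94 [ 0.5568 -0.2276  0.1949] gap 0.0241 F [ 0.2 -0.3 -0.3]
lifted 13.19 [ 0.5566 -0.2275  0.3289] gap 0.024 F [-0.5  0.4 -0.8]
scene 0.13 32 [ 0.5611 -0.2261  0.1462] [0.009 0.016 0.008]
scene 0.15 90 [ 0.5599 -0.2266  0.1604] [0.015 0.019 0.019]
scene 0.17 94 [ 0.5602 -0.2262  0.1803] [0.015 0.017 0.019]
scene 0.19 98 [ 0.5601 -0.2263  0.1997] [0.014 0.018 0.02 ]
scene 0.21 105 [ 0.56   -0.2262  0.22  ] [0.014 0.018 0.02 ]
scene 0.23 111 [ 0.56   -0.2263  0.2399] [0.015 0.017 0.02 ]
scene 0.25 111 [ 0.56   -0.2257  0.2602] [0.015 0.017 0.02 ]
scene 0.27 132 [ 0.5624 -0.2257  0.2799] [0.02  0.031 0.02 ]
scene 0.29 195 [ 0.5635 -0.2261  0.3001] [0.019 0.03  0.02 ]
lowest [0.1417 0.1427 0.1427 0.1435 0.1446]
side 0.13 33 [ 0.5557 -0.2203  0.1459] [0.016 0.012 0.008]
side 0.15 84 [ 0.5563 -0.2208  0.1599] [0.017 0.015 0.02 ]
side 0.17 90 [ 0.5567 -0.2209  0.1799] [0.017 0.012 0.02 ]
side 0.19 93 [ 0.5562 -0.2214  0.2003] [0.017 0.013 0.019]
side 0.21 97 [ 0.5564 -0.2213  0.2196] [0.017 0.016 0.02 ]
side 0.23 100 [ 0.5568 -0.221   0.2397] [0.017 0.012 0.019]
side 0.25 102 [ 0.5561 -0.2203  0.2595] [0.017 0.015 0.019]
side 0.27 129 [ 0.5568 -0.2193  0.2801] [0.029 0.019 0.02 ]
side 0.29 196 [ 0.5569 -0.2193  0.2999] [0.031 0.022 0.02 ]
lowest [0.1415 0.1424 0.1424 0.1427 0.143 ]
```

View pics/scene3.png

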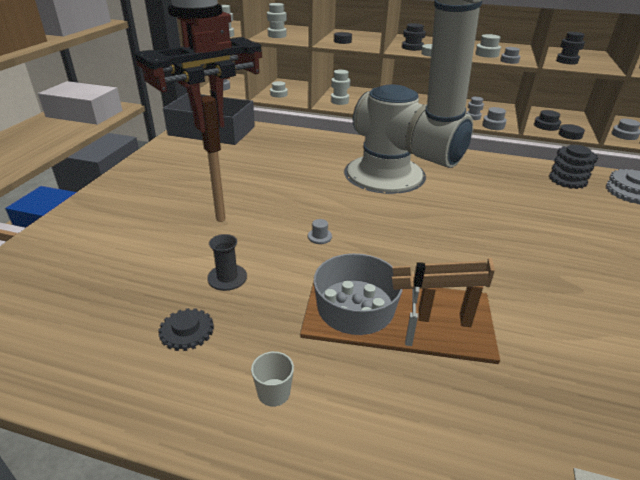

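The rod hangs upright, tip 0.188–0.189 m below the TCP, at (220,220) in the scene view. The bowl contents are visible around (357,295). Next I find a free spot to lower it into.

Run:
```python
from h import *
import pickle
from scipy.spatial import cKDTree
P=[]
for n in("scene","side"):
    W=cloud(pickle.load(open(n+"3.pkl","rb"))).reshape(-1,3); d=W[:,:2]-BOWL
    L=np.c_[d@ex,d@ey,W[:,2]]; m=(np.hypot(L[:,0],L[:,1])<.06)&(L[:,2]>.024)&(L[:,2]<.045); P.append(L[m]); 
    m2=(np.hypot(L[:,0],L[:,1])<.06)&(L[:,2]<.022);print(n,m.sum(),"floor z",np.median(L[m2,2]).round(4))
P=np.vstack(P); g=np.mgrid[-.045:.046:.003,-.045:.046:.003].reshape(2,-1).T
g=g[np.hypot(*g.T)<.047]; d,_=cKDTree(P[:,:2]).query(g); o=np.argsort(-d)[:12]; print(np.c_[g[o],d[o]].round(3))
H=np.zeros((25,25),int)
for x,y,_ in P: H[int((y+.0625)/.005),int((x+.0625)/.005)]+=1
for r in H[::-1]: print("".join("." if v<2 else "#" for v in r))
```

```text
scene 723 floor z 0.0189
side 800 floor z 0.0172
[[ 0.021 -0.042  0.015]
 [ 0.018 -0.039  0.014]
 [ 0.018 -0.003  0.014]
 [ 0.018 -0.042  0.013]
 [ 0.015 -0.009  0.013]
 [ 0.018 -0.006  0.013]
 [ 0.024  0.     0.012]
 [ 0.021 -0.003  0.012]
 [-0.018  0.042  0.012]
 [ 0.015 -0.012  0.012]
 [ 0.021 -0.039  0.012]
 [ 0.018 -0.036  0.012]]
.........................
.........................
.............#...........
...........####..........
...........#####.........
...........#####.........
....####....###...##.....
....#####.....#######....
...######....########....
....####....####.###.....
.....###.#.##.##..##.....
.........#####...........
.........#####...........
..........####...........
....####...##.....###....
...#####.........#####...
...#####..####...#####...
...#####.#####....####...
....####.#####....###....
...........###...........
.........####............
.........#####...........
.........#####...........
.........#####...........
..........###............
```

Run:
```python
from h import *
def w(x,y): return BOWL+x*ex+y*ey
Z=.211
c=w(.018,-.005)
p=state()["ee_pos"]; move_l([*c,.33],.25); hold(.2); st("above")
move_l([*c,Z+.02],.12); st(); move_l([*c,Z],.05); st("down")
N=16; mx=0
for k in range(0,2*N+2):
    th=2*np.pi*k/N; r=min(.026+.012*k/6,.038)
    move_l([*w(r*np.cos(th),r*np.sin(th)),Z],.10); s=state(); mx=max(mx,np.linalg.norm(s["ft_force"]))
    if k%8==0: st(k)
print("max",mx)
p=np.array(state()["ee_pos"]); move_l([p[0],p[1],.33],.15); hold(.2); st("up")
import pickle
R=p[:2]
for n in("scene","side"):
    im=get_image(n); pickle.dump(im,open(n+"4.pkl","wb")); cv2.imwrite(f"pics/{n}4.png",im["frame"]); W=cloud(im).reshape(-1,3)
    W=W[np.hypot(W[:,0]-R[0],W[:,1]-R[1])<.04]-[*R,0]
    for lo in np.arange(.15,.30,.03):
        q=W[(W[:,2]>lo)&(W[:,2]<lo+.02)]
        if len(q)>5: print(n,round(lo,2),((np.percentile(q,3,0)+np.percentile(q,97,0))/2).round(4))
    print("lowest",np.sort(W[W[:,2]>.12,2])[:3].round(4))
a=cv2.imread("pics/scene4.png")[180:360,280:520]; b=cv2.imread("pics/side4.png")[180:360,230:410]
cv2.imwrite("pics/c4.png",np.hstack([cv2.resize(a,None,fx=1.9,fy=1.9),cv2.resize(b,None,fx=1.9,fy=1.9)]))
```

```text
above 14.72 [0.5935 0.0392 0.3301] gap 0.0238 F [0.8 0.  0.6]
 15.7 [0.5938 0.0403 0.2322] gap 0.0241 F [-0.  -1.6 -0.9]
down 16.25 [0.5933 0.0403 0.2106] gap 0.0238 F [-0.5  0.4 -1.4]
0 16.5 [0.601  0.0465 0.2112] gap 0.0238 F [-1.3  0.8 -1.7]
8 18.77 [0.5374 0.0379 0.211 ] gap 0.0238 F [-0.1  0.4 -0.1]
16 21.17 [0.6119 0.0486 0.211 ] gap 0.0236 F [-3.3  0.3  0.9]
24 23.57 [0.5374 0.0379 0.211 ] gap 0.0241 F [-0.9 -0.4 -1. ]
32 25.97 [0.6122 0.0485 0.211 ] gap 0.0241 F [-2.7 -0.3  0.5]
max 3.4370409189091444
up 27.41 [0.6079 0.0626 0.3288] gap 0.0238 F [ 0.4 -0.   0.1]
scene 0.15 [ 0.0046 -0.0015  0.1595]
scene 0.18 [ 0.0044 -0.0012  0.1903]
scene 0.21 [ 0.0051 -0.001   0.2202]
scene 0.24 [ 0.0056 -0.0007  0.2499]
scene 0.27 [ 6.800e-03 -2.000e-04  2.801e-01]
lowest [0.1418 0.142  0.1425]
side 0.15 [-0.0018  0.0048  0.16  ]
side 0.18 [-0.0015  0.0032  0.1902]
side 0.21 [-0.0017  0.0049  0.2202]
side 0.24 [-0.0015  0.0036  0.2499]
side 0.27 [-0.0012  0.0073  0.2802]
lowest [0.1404 0.1407 0.1408]
```

View pics/c4.png

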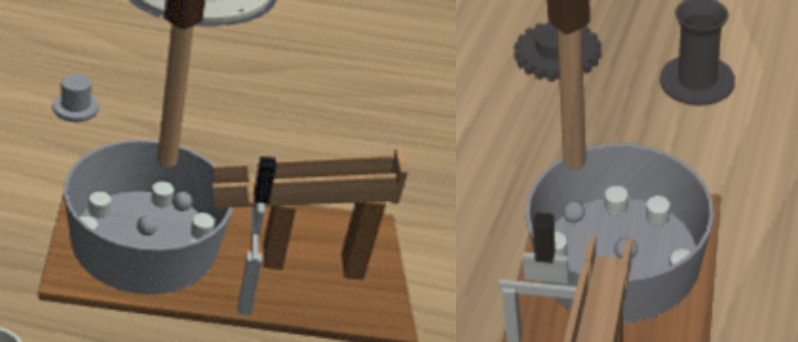

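The crop shows the rod still upright after stirring, and balls and rollers redistributed inside the bowl. I now check how far the rollers moved from where they began.

Run:
```python
from h import *
import pickle
def blobs(f):
    im=pickle.load(open(f,"rb")); W=cloud(im); d=W[...,:2]-BOWL; x=d@ex; y=d@ey; hs=cv2.cvtColor(im["frame"],cv2.COLOR_BGR2HSV)
    m=((np.hypot(x,y)<.066)&(abs(W[...,2]-.035)<.004)&(hs[...,1]<50)&(hs[...,2]>150)).astype(np.uint8)
    n,l,s,c=cv2.connectedComponentsWithStats(m)
    return np.array([[x[l==i].mean(),y[l==i].mean(),s[i,4]] for i in range(1,n) if s[i,4]>12])
s0=blobs("wrist0.pkl"); print("start",s0.round(3).tolist())
for f in("scene4.pkl","side4.pkl"):
    b=blobs(f); print(f,b.round(3).tolist()); print([round(np.hypot(*(b[:,:2]-p[:2]).T).min(),3) for p in s0])
```

```text
start [[0.002, 0.04, 414.0], [0.03, 0.021, 404.0], [-0.033, 0.022, 402.0], [0.036, -0.021, 363.0], [-0.036, -0.02, 355.0], [-0.006, -0.045, 352.0]]
scene4.pkl [[-0.056, 0.012, 54.0], [-0.029, -0.048, 59.0], [-0.016, 0.054, 70.0], [0.006, -0.054, 35.0]]
[np.float64(0.023), np.float64(0.057), np.float64(0.024), np.float64(0.044), np.float64(0.029), np.float64(0.015)]
side4.pkl [[0.009, -0.055, 85.0], [-0.03, -0.047, 88.0], [0.051, 0.005, 44.0], [-0.054, 0.01, 49.0]]
[np.float64(0.06), np.float64(0.026), np.float64(0.024), np.float64(0.03), np.float64(0.028), np.float64(0.018)]
```

At least five of the six start spots are empty, with the nearest roller 15–60 mm away. Next I return the rod.

Run:
```python
from h import *
import pickle
R=[.5568,-.2276]
p=state()["ee_pos"]; move_l([*R,.33],.25); hold(.3); st()
move_l([*R,.25],.12); st(); move_l([*R,.198],.08); st("low"); move_l([*R,.1955],.03); st("floor")
gripper_open(); hold(.2); st("released"); move_l([*R,.33],.2)
s=BOWL-.11*ey; move_to([*s,.36],quat(YAW)); hold(.2); st()
im=get_image("wrist"); cv2.imwrite("pics/w5.png",im["frame"])
im=get_image("scene"); W=cloud(im).reshape(-1,3); q=W[(np.hypot(W[:,0]-R[0],W[:,1]-R[1])<.03)&(W[:,2]>.2)]; print("rod top",q[:,2].max(),q[q[:,2]>.233].mean(0),len(q))
```

```text
29.13 [ 0.557  -0.2269  0.3301] gap 0.0239 F [ 0.4 -0.7 -1.2]
 29.95 [ 0.557  -0.2277  0.2511] gap 0.0234 F [-0.1  0.3 -1.1]
low 30.75 [ 0.5569 -0.2277  0.1984] gap 0.0238 F [-0.4 -0.  -1. ]
floor 31.0 [ 0.5569 -0.2276  0.1957] gap 0.024 F [-0.1 -0.2 -0.4]
released 32.27 [ 0.5568 -0.2276  0.1955] gap 0.0879 F [ 0.6  0.  -0.2]
 34.01 [ 0.5886 -0.0677  0.3592] gap 0.0875 F [-0.1 -0.3  0.7]
rod top 0.23969893366324385 [ 0.55918753 -0.22837476  0.23683367] 382
```

View pics/w5.png

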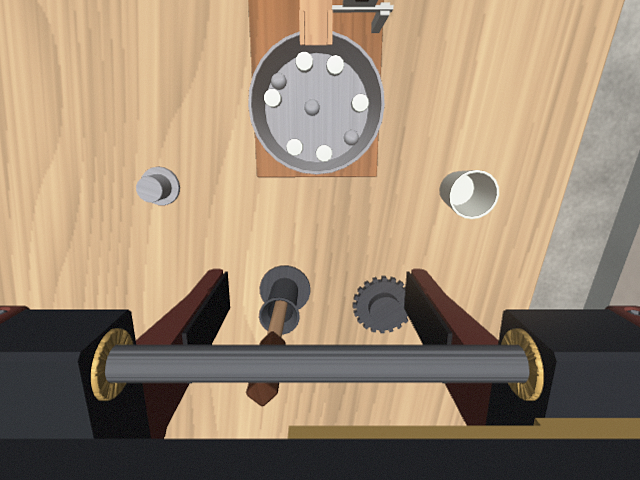

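The wrist view shows all six rollers (ring around (316,103)) and three balls ((279,81), (312,107), (351,137)) in the bowl, and the rod standing in its cup at (280,315). Next I shut the gate.

Run:
```python
from h import *
O=np.array([.6063,.1459]); T=np.array([.5639,.1405])-.0015*ex
move_to([*O,.25],quat(YAW)); move_l([*O,.140],.12); st(); close(); hold(.1); st("pinch")
move_l([*T,.140],.06); hold(.2); st("shut")
gripper_open(); move_l([*T,.30],.2)
move_to([.56,-.05,.36],quat(0)); hold(.5); st()
a=get_image("scene")["frame"][160:400,150:510]
im=get_image("side"); W=cloud(im)[280:330,285:330].reshape(-1,3); q=W[(W[:,2]>.13)&(W[:,2]<.168)]; print("tab",len(q),q.min(0).round(4),q.max(0).round(4),q.mean(0).round(4))
cv2.imwrite("pics/c6.png",cv2.resize(a,None,fx=2,fy=2))
```

```text
36.12 [0.6068 0.1459 0.1413] gap 0.0881 F [0.7 0.3 0.7]
pinch 37.35 [0.6061 0.1459 0.14  ] gap 0.0136 F [-1.5 -0.8  1.1]
shut 38.43 [0.5625 0.1403 0.14  ] gap 0.0134 F [-1.3 -0.1  0.9]
 41.91 [ 0.56   -0.0496  0.36  ] gap 0.0875 F [0.2 0.7 0. ]
tab 227 [0.555  0.132  0.1302] [0.5697 0.1487 0.1639] [0.5615 0.1439 0.1505]
```

View pics/c6.png

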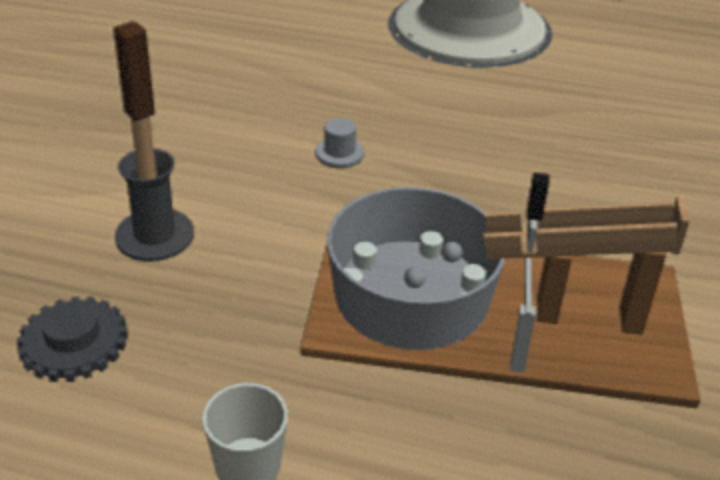

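The crop shows the gate's tab back over the chute at (539,195), the rod upright in its cup, the pieces in the bowl and the bystanders in place.

```bash
python3 -c "
from bench import *
print(job_done())"
```

```text
the job is handed in; nothing more can be done
None
```

The job is handed in at about 42 s of the 72 s limit; no verdict came back. The balls were released and stirred in two wide anticlockwise turns. In the last pictures the rod stands upright in its cup, the gate is shut to about 1 mm by my estimate, all nine pieces are in the bowl, and the sprocket, bushing and cup look untouched.

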